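Clip the short brush block onto the craft-table rail

ROBOT

A 7-joint arm with a two-finger parallel gripper is mounted at the origin on the work surface. World frame = base frame: x ahead of the robot, y to its left, z up, the work surface at z = 0. Lengths are in m, angles in degrees, forces in N, time in s.
With the tool pointing down it reaches from about 0.35 to 0.9 m from the base axis. Payload 8.1 kg.
Tool frame: the origin (TCP) lies midway between the tips of the shut fingers; the grasp point (between the pads) lies 19 mm behind it; z points along the fingers, y is the line along which they close (so a half turn about z gives the same grasp; the last joint's range is limited). The gripper opens to 92 mm and grips with 3 to 60 N. Pads are 19 mm wide; open, the fingers measure 130 mm over their backs; the gripper's body (75 mm by 190 mm) begins 47 mm behind the grasp point.
Start: joints at [57.204, 24.895, 1.432, 90.138, -0.665, 64.973, -4.303], TCP at [0.283, -0.557, 0.227] pointing down, gripper open.
Joint ranges: [-149.89, 149.89], [-25.12, 119.58], [-72.63, 75.52], [4.76, 147.25], [-75.54, 255.54], [6.69, 114.76], [-157.13, 157.13]. Speed limits (degrees/s): [127.2, 127.2, 172.46, 172.46, 180, 180, 180].

INTERFACE

Orientations are given as a 3x3 rotation matrix whose columns are the frame's x, y, z axes.
In Python, from cell import * gives the robot as it stands.
- The arm moves only by the tool apply_moves, never from a script. Its argument "targets" is a list of rows, each an object with "rot": the turn, a rotation vector about the tool's x, y, z in units of 60 degrees (1.0 is 60 degrees), a list of three; "slide": the shift along the tool's x, y, z in units of 0.4 m (1.0 is 0.4 m), a list of three; "claw": the opening, from -1 (shut) to 1 (fully open). In form: [{"rot": [wx, wy, wz], "slide": [tx, ty, tz], "claw": claw}, ...]. A call has 1 to 8 rows; each row is the pose to reach, as a shift and turn from the pose commanded when the call began, along the tool's axes at that moment; what a row does not reach only later rows make up. A row lasts 1/8 s, in which the tool goes at most 62.5 mm and 10.7 degrees, less where a joint would pass 70% of its speed; a pose out of reach is approached as far as the arm can. A call with a number of a shift or a turn outside -1 to 1 is refused whole. A call with a gripper value outside its range is refused whole. The fingers move at their own pace and stop on an object; the grip force is fixed at half the most. Time passes only in rows, so rows that repeat a pose let the fingers close. It gives the time, the measured TCP pose, the force, the opening and the grip force at its end, in the units of the state.
- get_state(): the state, without advancing time (a new reading comes with each control period).
- camera(name): name is "scene" or "top" or "wrist"; returns (picture, depth): 384x512x3 uint8, red, green, blue; 384x512 float32, m along the optical axis (not along the pixel's ray), 0 where there is no reading.
- camera_model(name): a dict with "intrinsics" (3x3 intrinsics, pixels), "R" (3x3) and "t" (3): a world point X has camera coordinates R X + t. Camera axes: x right, y down, z forward; pixel columns grow to the right and rows downward; lengths in m; the calibration is good to about 2 mm. The wrist camera is an equidistant fisheye: a pixel r from the principal point sees the ray r / f radians off the axis. A picture is of the moment at which its call begins: read the wrist's pose just before it. camera_model takes no time and is no camera call; for the wrist camera it gives the pose at the moment of the call.
- close_job(): hands the job in; it is judged then, once.
Trained networks look in the newest picture that a camera, given by its name, has taken for a name from the list of things; names that differ only in an ending like _2 or _b are one class to them, and where a whole thing is asked for, a point or a joint stands for the part that bears it (a point fixed in the world has none). Each returns a list of dicts, best first, with "confidence" (0 to 1); they miss things now and then, are a little off and sometimes report something else, mostly with a low value. They report only what shows in the picture. A call takes as long as a camera call. They do not tell look-alikes from the thing itself.
- search_frame(target, camera): "point" ([x, y, z] in m, in the coordinates of the camera as it stood for that picture, good to about 4 mm: the middle of the surface that is visible of it).
- landmark_of(target, camera): "point" ([x, y, z] in m, in the coordinates of the camera as it stood for that picture, good to about 4 mm: a listed point, or the origin of a listed thing).
The state is a dict: "clock": time; "q": joint angles; "qd": joint speeds; "tau": joint torques, N m; "position": TCP position; "eef_rot": TCP orientation; "wrist_force": force on the tool from outside, world axes, zero at the start; "torque": the same for the moment, N m; "opening": finger opening in m; "gripper_force": force on a finger pad.
Only numpy, scipy, OpenCV 4.12 (cv2) and the standard library are available. Lean on these libraries where they do the work, as an engineer would, in place of code of your own. Each camera call takes 0.05 s, during which the arm holds its last target. There are 200 camera calls.

TASK

Mount the short three-hole wooden brush block (not the tall one-hole one) on the aluminium rail, in the free stretch between the two holders already there. Tilt it lip end down, hook its lip under the rail's edge on the robot's side, then tilt it down and press its foot end until the black foot clip snaps under the far edge and it sits level and fully home; let go.

Things in the scene. Friction and masses are not known exactly. Their poses are not given: they have to be found in the camera images.
- block_mid (a point): Centre of the short wooden block, 38 (x) x 36 (y) x 45 mm, three holes on top, 0.12-0.25 kg; grasp across y. Starts level, 48.5 mm above the table, within 0.45 rad of world axes. z up, +x from lip end to clip end. Its steel foot plate (8 thick, 36 wide) spans x -31 to +59, z -30.5 to -22.5 from here; press on the bare strip x +19 to +59. The similar 85 mm tall block is not wanted.
- block_lip (a point): Throat of the hook under the block's -x end; same axes; 18 mm to -x of block_mid, 36 mm below. 11 mm high here, between plate and sloping lip; closed by a leg 4.5 mm to -x that reaches 12.5 mm lower; open to +x, lip tip 5 mm to +x. With the -x end tilted 0.3 rad down, the rail's edge enters it with 2 mm to spare above and below.
- foot_clip (a joint): Sprung black clip under the plate, 39 to 52 mm to +x of block_mid: its nose's outward push in m, 0 at rest, max 0.008. Pressing the plate above it (5 to 15 N) makes the nose ride over the rail's far edge and spring back to 0 below. Weight alone does not snap it: hooked and let go, the block stays about 0.2 rad lip end down, clip on the far edge.
- rail_mid (a point): Middle of the fixed rail's top face, 40 mm above the table. x across, away from the robot; y along; within 0.25 rad of world axes. Top flange x -32 to +32 mm, 4 thick, 300 long, overhanging its web by 12 each side, 24 free below. Holders fixed at y -130, +130 (34 wide, 32 tall). Mounted, block_mid is at x -11 (+-2), z 30.5 from here, lip under the -x edge, clip under the +x edge.
Things that resemble listed ones, but are neither listed nor needed, are in the scene too. Leave any blue or purple look-alike of the part that bears block_mid alone.

How it is judged:
By the outcome, as a careful person would: the job done as asked, in the order asked, and still so for the second after the job is handed in, with the robot touching nothing.
It also fails if it takes over 43 s, if anything falls off the work surface, if the arm or the gripper's body presses on something with over 40 N, if the wrist force passes 120 N, or if a joint passes its speed limit or range.

## Working session

There is one attempt and no reset: what is moved stays moved. The work goes in short steps, Python scripts to look and compute and a tool call to move; the robot and the scene stay as the last step left them, time stands still between calls to the robot, and variables do not carry over. Pictures are saved under pics/ and viewed, at most 10 in all, crops included, and the job is handed in when it is done.

Besides the shell and the picture viewer there is one more tool, called after "Request:" by a JSON object that holds its "name" and its "arguments", one argument or row to a line. apply_moves: Moves the arm, as the interface text tells. Shifts and turns lie within -1 to 1; 1 stands for 0.4 m of shift or 60 degrees of turn. Its arguments: {"type":"object","properties":{"targets":{"type":"array"}},"required":["targets"]}

```bash
mkdir -p pics; ls; python3 - <<'E'
from cell import *
import cv2,numpy as np
s=get_state();print(s['clock'],s['position'],s['eef_rot'],s['opening'])
ims=[]
for c in ['scene','top']:
    p,d=camera(c);m=camera_model(c);R=np.array(m['R']);t=np.array(m['t'])
    cv2.imwrite(f'pics/{c}0.png',cv2.resize(p[:,:,::-1],(800,600)))
    np.savez(f'pics/{c}0.npz',p=p,d=d,R=R,t=t,K=m['intrinsics'])
    for n in ['block_mid','block_lip','rail_mid']:
        for r in landmark_of(n,c): print(c,n,(R.T@(np.array(r['point'])-t)).round(4),round(r['confidence'],2))
print(get_state()['clock'])
E
```

```text
pics
0.0 [ 0.28266537 -0.55687098  0.22595708] [[ 8.91698126e-01  4.52629858e-01 -8.15119347e-04]
 [ 4.52630573e-01 -8.91697160e-01  1.31886891e-03]
 [-1.29880158e-04 -1.54498088e-03 -9.99998798e-01]] 0.0917415563868808
scene block_mid [ 0.3406 -0.1343  0.0468] 0.75
scene block_mid [0.3585 0.1371 0.0491] 0.74
scene block_mid [ 0.4422 -0.0948  0.0486] 0.73
scene block_mid [ 0.2666 -0.2487  0.0481] 0.67
scene block_lip [ 0.3618 -0.1353  0.0117] 0.97
scene block_lip [0.3459 0.1405 0.0133] 0.94
scene block_lip [ 0.2839 -0.2523  0.0125] 0.8
scene block_lip [0.3877 0.0429 0.0136] 0.79
scene block_lip [ 0.4175 -0.1026  0.0143] 0.69
scene rail_mid [0.5571 0.1728 0.0383] 0.68
top block_mid [0.3739 0.0297 0.0486] 0.92
top block_mid [ 0.3391 -0.1318  0.0459] 0.82
top block_mid [ 0.4329 -0.097   0.0502] 0.65
top block_mid [ 0.2702 -0.2445  0.0473] 0.63
top block_mid [0.3626 0.1433 0.0458] 0.58
top block_lip [ 0.4195 -0.0992  0.0143] 0.93
top block_lip [ 0.3547 -0.1297  0.0136] 0.91
top block_lip [ 0.2875 -0.2466  0.0088] 0.85
top block_lip [0.3447 0.1444 0.0161] 0.58
top block_lip [0.3834 0.0474 0.0101] 0.57
top rail_mid [0.5626 0.1787 0.0382] 0.72
0.4
```

View pics/scene0.png

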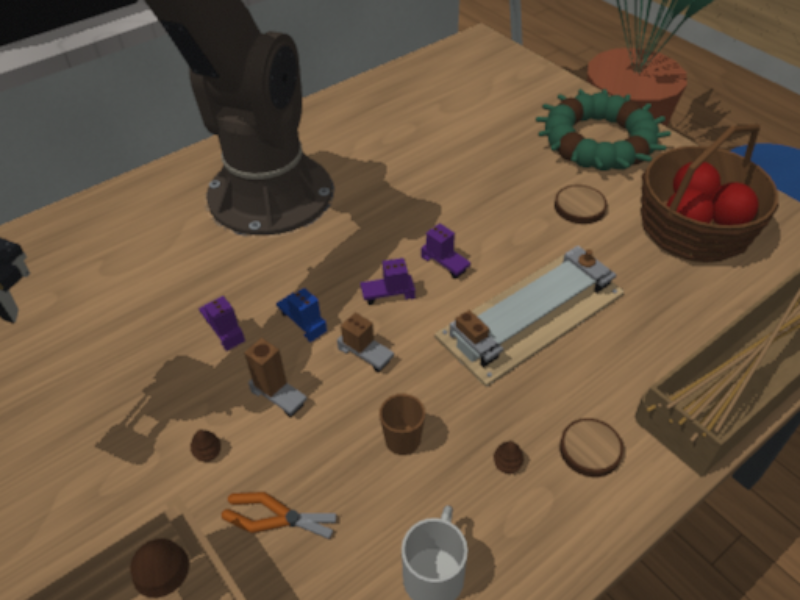

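View pics/top0.png

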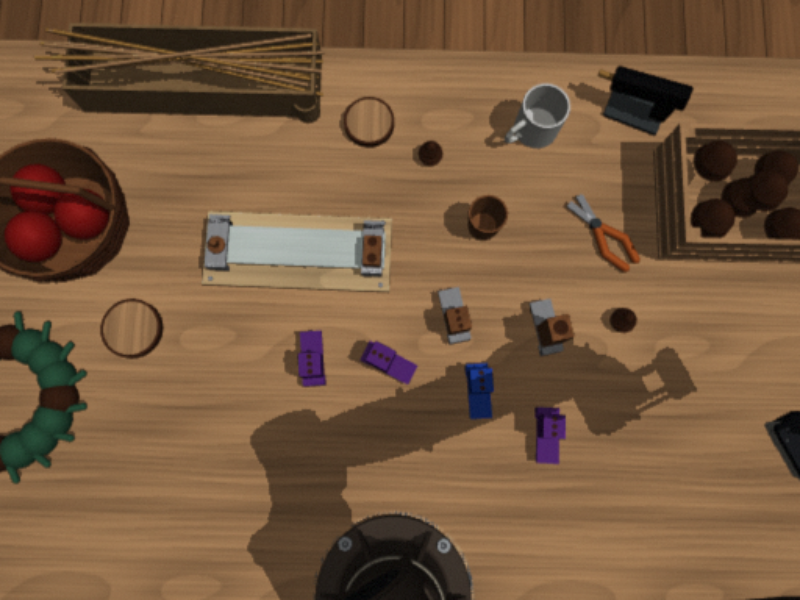

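Wooden candidates in the top view are the short block at (457,320) and the tall one-hole block at (560,327). The purple and blue ones at (312,358), (390,362), (480,388) and (549,435) are look-alikes. The short wooden one with holes at (457,320) fits. I'll confirm it with a crop and fit the poses from depth.

```bash
cat > h.py <<'E'
import numpy as np,cv2
def cloud(d,K,R,t):
    v,u=np.mgrid[:d.shape[0],:d.shape[1]]
    K=np.array(K);c=np.stack([(u-K[0,2])/K[0,0]*d,(v-K[1,2])/K[1,1]*d,d],-1)
    W=(c-t)@R; W[d<=0]=np.nan; return W
def box(W,lo,hi,mask=None):
    m=np.all((W>lo)&(W<hi),-1)
    if mask is not None:m&=mask
    return W[m]
def rect(P):
    (c,s,a)=cv2.minAreaRect((P[:,:2]*1000).astype(np.float32));return np.round(c,1),np.round(s,1),round(a,1),len(P),P[:,2].mean().round(4)
E
python3 - <<'E'
from h import *
z=np.load('pics/top0.npz');W=cloud(z['d'],z['K'],z['R'],z['t']);p=z['p']
print('cam',-z['R'].T@z['t'],z['K'][0,0])
print('blocktop',rect(box(W,[.39,-.14,.064],[.5,-.06,.08])))
print('plate',rect(box(W,[.39,-.14,.018],[.52,-.06,.034])))
print('all',rect(box(W,[.39,-.14,.012],[.52,-.06,.08])))
pale=(p.astype(int)[:,:,2]>p.astype(int)[:,:,0]-5)
print('rail',rect(box(W,[.48,.0,.034],[.64,.35,.046],pale)))
for lo in (0,.26):
    print('holder',rect(box(W,[.48,lo,.052],[.64,lo+.1,.1])))
R=box(W,[.48,.09,.034],[.64,.27,.046],pale)
# edges by y bin
for y in np.arange(.1,.26,.03):
    q=R[abs(R[:,1]-y)<.01]; print(y.round(2),q[:,0].min().round(4),q[:,0].max().round(4))
a=p[170:235,260:390,::-1];cv2.imwrite('pics/crop.png',cv2.resize(a,(780,390),interpolation=cv2.INTER_CUBIC))
E
```

```text
cam [0.25975663 0.00565455 1.19841126] 453.57517288445456
blocktop (array([436.9, -94.7]), array([38.1, 36. ]), 14.8, 216, np.float64(0.0709))
plate (array([450.4, -91.3]), array([90.3, 36.1]), 13.3, 257, np.float64(0.0257))
all (array([450.5, -91.3]), array([90.2, 36.6]), 13.8, 517, np.float64(0.0462))
rail (array([561.1, 177.4]), array([297.5,  90. ]), 89.0, 2112, np.float64(0.0403))
holder (array([556.2,  47.2]), array([32.5, 82.5]), 86.7, 245, np.float64(0.0688))
holder (array([563.5, 306.5]), array([31.5, 83.3]), 86.7, 96, np.float64(0.058))
0.1 0.5263 0.5875
0.13 0.5264 0.5892
0.16 0.5274 0.5889
0.19 0.5269 0.5903
0.22 0.5291 0.5903
0.25 0.528 0.5919
```

View pics/crop.png

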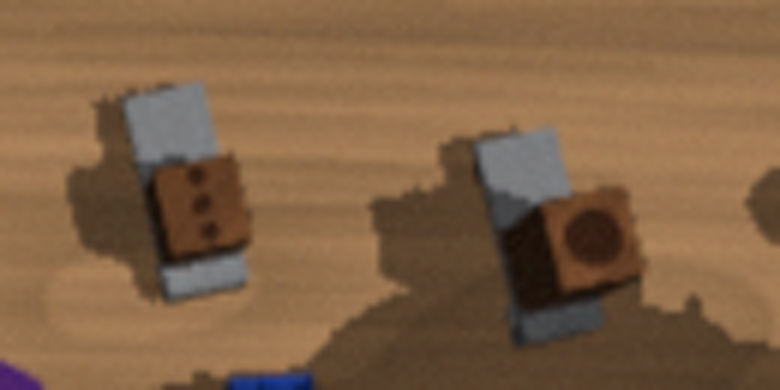

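The crop shows the short three-hole block on the left (200,205) and the tall one-hole block on the right (595,235). So block_mid is at about (0.437,-0.095), yaw +13.8°, and rail mid is at about (0.5585,0.177), yaw about -1.5°.

```bash
cat > m.py <<'E'
from cell import *
import numpy as np,sys
from scipy.spatial.transform import Rotation as Ro
def down(yaw,tilt=0):  # tilt>0: lip (-x) end down
    return (Ro.from_euler('z',yaw,degrees=True)*Ro.from_euler('y',-tilt,degrees=True)).as_matrix()@np.diag([1.,-1,-1])
def go(p,R):
    s=get_state();C=np.array(s['eef_rot']);
    print('slide',(C.T@(np.array(p)-s['position'])/.4).round(4),'rot',(Ro.from_matrix(C.T@R).as_rotvec(degrees=True)/60).round(4))
E
python3 -c "
from m import *
go([.437,-.0947,.16],down(13.8));print(get_state())"
```

```text
slide [ 0.8669 -0.8567  0.1667] rot [-2.000e-04  0.000e+00  2.186e-01]
{'clock': 0.4, 'q': array([57.20316216, 24.90141972,  1.43171787, 90.1452132 , -0.66614074,
       64.97399799, -4.30295344]), 'qd': array([-0.11676796, -0.09646002, -0.03480844, -0.13101651, -0.05917123,
       -0.00898966,  0.01716214]), 'tau': array([-6.42851755e-04, -6.66973686e+01,  9.82920304e-01, -3.14409006e+01,
       -6.06903993e-02,  3.55934654e-02,  6.87754255e-05]), 'position': array([ 0.28290241, -0.5572303 ,  0.22662154]), 'eef_rot': array([[ 8.91692616e-01,  4.52641434e-01, -1.00188147e-04],
       [ 4.52641445e-01, -8.91692596e-01,  1.90670229e-04],
       [-3.03178244e-06, -2.15368543e-04, -9.99999977e-01]]), 'wrist_force': array([0.16506108, 0.0177826 , 0.30617369]), 'torque': array([ 0.03862631, -0.02357649, -0.00110598]), 'gripper_force': 0.0, 'opening': 0.0917869068682106}
```

Request:
{"name": "apply_moves", "arguments": {
  "targets": [
    {"rot": [0,0,0.1],"slide": [0.12,-0.12,0],"claw": 1},
    {"rot": [0,0,0.2186],"slide": [0.25,-0.25,0],"claw": 1},
    {"rot": [0,0,0.2186],"slide": [0.8669,-0.8567,0.06],"claw": 1},
    {"rot": [0,0,0.2186],"slide": [0.8669,-0.8567,0.08],"claw": 1},
    {"rot": [0,0,0.2186],"slide": [0.8669,-0.8567,0.1667],"claw": 1},
    {"rot": [0,0,0.2186],"slide": [0.8669,-0.8567,0.1667],"claw": 1},
    {"rot": [0,0,0.2186],"slide": [0.8669,-0.8567,0.1667],"claw": 1},
    {"rot": [0,0,0.2186],"slide": [0.8669,-0.8567,0.1667],"claw": 1}
  ]
}}

```text
clock: 1.4
position: [0.4376, -0.0928, 0.16]
eef_rot: [[0.971, 0.239, 0.001], [0.239, -0.971, -0.0], [0.001, 0.0, -1.0]]
wrist_force: [1.4, -0.5, 0.8]
opening: 0.092
gripper_force: 0.0
```

Request:
{"name": "apply_moves", "arguments": {
  "targets": [
    {"rot": [0,0,0],"slide": [0,0,0],"claw": 1},
    {"rot": [0,0,0],"slide": [0,0,0],"claw": 1},
    {"rot": [0,0,0],"slide": [0,0,0],"claw": 1}
  ]
}}

```text
clock: 1.78
position: [0.4368, -0.0962, 0.1603]
eef_rot: [[0.972, 0.236, 0.0], [0.236, -0.972, -0.001], [0.0, 0.001, -1.0]]
wrist_force: [-1.0, 0.6, 0.2]
opening: 0.0919
gripper_force: 0.0
```

```bash
python3 - <<'E'
from m import *
import cv2
go([.437,-.0947,.0325],down(13.8));s=get_state();print(s['clock'],s['position'])
m=camera_model('wrist');p,d=camera('wrist');cv2.imwrite('pics/w1.png',p[:,:,::-1])
R=np.array(m['R']);t=np.array(m['t'])
for n in ['block_mid','block_lip']:
    for r in landmark_of(n,'wrist'): print(n,(R.T@(np.array(r['point'])-t)).round(4),round(r['confidence'],2))
K=np.array(m['intrinsics']);v,u=np.mgrid[:384,:512];x=u-K[0,2];y=v-K[1,2];r=np.hypot(x,y)+1e-9;th=r/K[0,0]
T=np.tan(np.minimum(th,1.5));c=np.stack([x/r*T*d,y/r*T*d,d],-1);W=(c-t)@R;W[d<=0]=np.nan
from h import *
print(rect(box(W,[.39,-.14,.064],[.5,-.06,.078])),rect(box(W,[.39,-.14,.018],[.52,-.06,.034])))
E
```

```text
slide [ 0.0012 -0.0038  0.3195] rot [ 0.0006 -0.0002 -0.0023]
1.775 [ 0.43684064 -0.0962183   0.16028537]
block_mid [ 0.3386 -0.1346  0.0476] 0.91
block_mid [ 0.4371 -0.1021  0.0536] 0.79
block_mid [0.3776 0.0283 0.0493] 0.67
block_mid [0.358  0.1424 0.0498] 0.62
block_lip [ 0.3571 -0.134   0.0131] 0.67
block_lip [0.3862 0.0438 0.013 ] 0.64
block_lip [0.3456 0.1421 0.0121] 0.57
(array([439.6, -96.6]), array([37.5, 35.9]), 13.5, 1766, np.float64(0.0711)) (array([477. , -87.5]), array([40.4, 36.2]), 13.2, 1543, np.float64(0.0264))
```

View pics/w1.png

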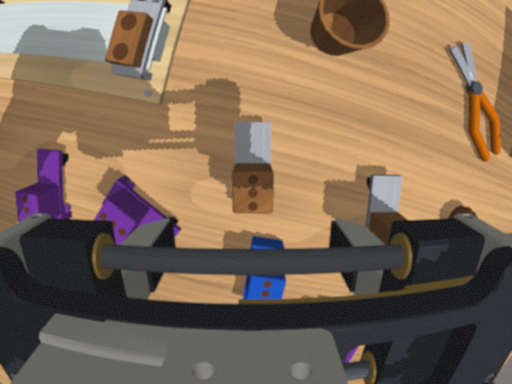

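The wrist view shows the three-hole block squarely ahead at (253,190), between the fingers. I'll go down to (0.438,-0.0957).

Request:
{"name": "apply_moves", "arguments": {
  "targets": [
    {"rot": [0,0,0],"slide": [0.003,-0.001,0.12],"claw": 1},
    {"rot": [0,0,0],"slide": [0.003,-0.001,0.22],"claw": 1},
    {"rot": [0,0,0],"slide": [0.003,-0.001,0.3],"claw": 1},
    {"rot": [0,0,0],"slide": [0.003,-0.001,0.3195],"claw": 1},
    {"rot": [0,0,0],"slide": [0.003,-0.001,0.3195],"claw": 1},
    {"rot": [0,0,0],"slide": [0.003,-0.001,0.3195],"claw": -1},
    {"rot": [0,0,0],"slide": [0.003,-0.001,0.3195],"claw": -1},
    {"rot": [0,0,0],"slide": [0.003,-0.001,0.3195],"claw": -1}
  ]
}}

```text
clock: 2.92
position: [0.4385, -0.0942, 0.0329]
eef_rot: [[0.971, 0.238, 0.001], [0.238, -0.971, -0.0], [0.001, 0.001, -1.0]]
wrist_force: [-0.3, -0.7, 0.7]
opening: 0.0664
gripper_force: 0.0
```

Request:
{"name": "apply_moves", "arguments": {
  "targets": [
    {"rot": [0,0,0],"slide": [0,0,0],"claw": -1},
    {"rot": [0,0,0],"slide": [0,0,0],"claw": -1},
    {"rot": [0,0,0],"slide": [0,0,0],"claw": -1},
    {"rot": [0,0,0],"slide": [0,0,0],"claw": -1}
  ]
}}

```text
clock: 3.42
position: [0.4383, -0.0943, 0.0323]
eef_rot: [[0.971, 0.238, 0.0], [0.238, -0.971, -0.0], [0.0, 0.0, -1.0]]
wrist_force: [0.5, -2.0, 0.4]
opening: 0.0361
gripper_force: 30.0
```

```bash
cat >> m.py <<'E'
RM=np.array([.5585,.177,.04]);RY=-1.5
Q=Ro.from_euler('z',RY,degrees=True).as_matrix()
def hook(tx,tz,tilt,dz=.0162,dx=0.):
    """TCP pose with throat at rail (tx,tz) and given tilt (deg)"""
    B=Q@Ro.from_euler('y',-tilt,degrees=True).as_matrix()
    T=RM+Q@np.array([tx,0,tz]); mid=T-B@np.array([-.018,0,-.036])
    return mid+B@np.array([dx,0,-dz]),down(RY,tilt)
E
python3 -c "
from m import *
p,R=hook(-.046,-.002,17.2);print(p);go(p+[0,0,.08],R);go(p,R)
p,R=hook(-.030,-.002,17.2);print(p)"
```

```text
[0.52385187 0.17790729 0.06223726]
slide [ 0.37   -0.6099 -0.2749] rot [-0.038   0.2847  0.253 ]
slide [ 0.37   -0.61   -0.0749] rot [-0.038   0.2847  0.253 ]
[0.53984639 0.17748846 0.06223726]
```

Request:
{"name": "apply_moves", "arguments": {
  "targets": [
    {"rot": [0,0,0],"slide": [0,0,-0.1],"claw": -1},
    {"rot": [0,0,0],"slide": [0,0,-0.2],"claw": -1},
    {"rot": [0,0,0],"slide": [0,-0.05,-0.33],"claw": -1},
    {"rot": [-0.01,0.1,0.08],"slide": [0.1,-0.18,-0.4],"claw": -1},
    {"rot": [-0.02,0.2,0.17],"slide": [0.2,-0.33,-0.4],"claw": -1},
    {"rot": [-0.038,0.2847,0.253],"slide": [0.3,-0.47,-0.36],"claw": -1},
    {"rot": [-0.038,0.2847,0.253],"slide": [0.37,-0.58,-0.29],"claw": -1},
    {"rot": [-0.038,0.2847,0.253],"slide": [0.37,-0.61,-0.2749],"claw": -1}
  ]
}}

```text
clock: 4.42
position: [0.5234, 0.1797, 0.1415]
eef_rot: [[0.955, -0.026, 0.296], [-0.025, -1.0, -0.007], [0.296, -0.0, -0.955]]
wrist_force: [1.4, -1.2, -1.9]
opening: 0.036
gripper_force: 30.0
```

Request:
{"name": "apply_moves", "arguments": {
  "targets": [
    {"rot": [0,0,0],"slide": [0,0,0],"claw": -1},
    {"rot": [0,0,0],"slide": [0,0,0],"claw": -1},
    {"rot": [0,0,0],"slide": [0,0,0],"claw": -1},
    {"rot": [0,0,0],"slide": [0,0,0],"claw": -1}
  ]
}}

```text
clock: 4.92
position: [0.5239, 0.1767, 0.1426]
eef_rot: [[0.955, -0.028, 0.296], [-0.027, -1.0, -0.008], [0.296, -0.0, -0.955]]
wrist_force: [-0.7, -0.0, -1.8]
opening: 0.0357
gripper_force: 30.0
```

```bash
python3 - <<'E'
from m import *
from h import *
p,R=hook(-.046,-.002,17.2);go(p,R);s=get_state();print(s['clock'],s['position'],s['wrist_force'],s['opening'])
m=camera_model('wrist');P,d=camera('wrist');cv2.imwrite('pics/w2.png',P[:,:,::-1])
Rm=np.array(m['R']);t=np.array(m['t']);K=np.array(m['intrinsics']);v,u=np.mgrid[:384,:512];x=u-K[0,2];y=v-K[1,2];r=np.hypot(x,y)+1e-9;th=r/K[0,0]
T=np.tan(np.minimum(th,1.5));c=np.stack([x/r*T*d,y/r*T*d,d],-1);W=(c-t)@Rm;W[(d<=0)|(th>1.3)]=np.nan
A=box(W,[.48,.07,.035],[.64,.285,.045])
print(A[:,2].mean())
for yy in np.arange(.08,.28,.02):
    q=A[abs(A[:,1]-yy)<.006]
    if len(q)>5: print(yy.round(2),len(q),q[:,0].min().round(4),q[:,0].max().round(4))
S,ds=camera('scene');cv2.imwrite('pics/s2.png',cv2.resize(S[130:280,230:430,::-1],(800,600),interpolation=cv2.INTER_CUBIC))
E
```

```text
slide [-0.0596 -0.003   0.192 ] rot [ 0.0005 -0.0003 -0.0021]
4.925 [0.52385182 0.17669307 0.14264625] [-0.6547394  -0.02749908 -1.79878726] 0.03573425294408779
0.040286239990806764
0.08 764 0.5275 0.5907
0.1 799 0.5283 0.5916
0.12 847 0.5282 0.5918
0.14 833 0.5283 0.592
0.2 67 0.5404 0.5935
0.22 858 0.5303 0.5936
0.24 837 0.5297 0.5945
0.26 775 0.5309 0.5942
```

View pics/w2.png

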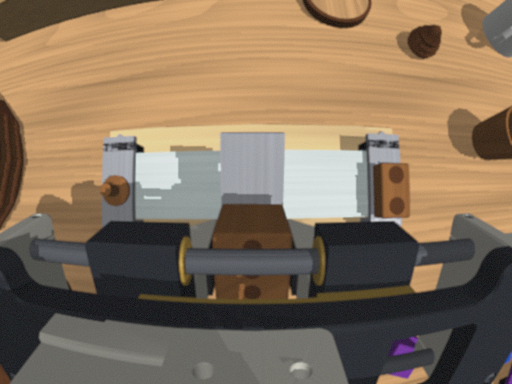

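View pics/s2.png

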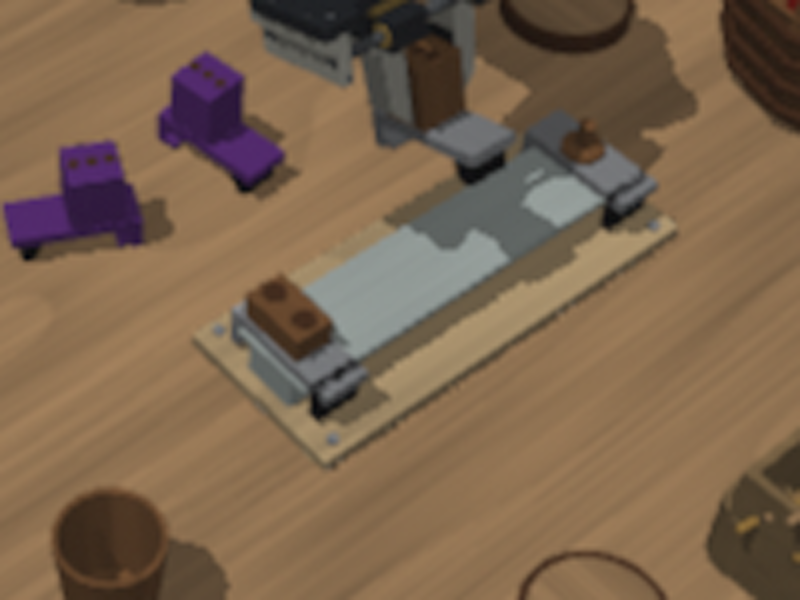

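The wrist view shows the block held tilted, over the middle of the rail at (253,220), with the holders clear on both sides at (120,190) and (390,190). The scene crop shows the lip end down and the clip end up at (470,150). I'll descend in front of the rail edge.

```bash
sed -i 's/RM=np.array(\[.5585/RM=np.array([.561/;s/RY=-1.5/RY=-1.2/;s/dx=0\./dx=-.001/' m.py; python3 -c "
from m import *
for x in(-.046,-.030): p,R=hook(x,-.002,17.2);print(p);go(p,R)"
```

```text
[0.52539252 0.17774587 0.06194155]
slide [-0.056  -0.0014  0.1937] rot [ 0.0016 -0.0003 -0.0062]
[0.54138901 0.17741079 0.06194155]
slide [-0.0178 -0.0017  0.2056] rot [ 0.0016 -0.0003 -0.0062]
```

Request:
{"name": "apply_moves", "arguments": {
  "targets": [
    {"rot": [0,0,-0.006],"slide": [-0.03,-0.0015,0.07],"claw": -1},
    {"rot": [0,0,-0.006],"slide": [-0.045,-0.0015,0.14],"claw": -1},
    {"rot": [0,0,-0.006],"slide": [-0.056,-0.0015,0.1937],"claw": -1},
    {"rot": [0,0,-0.006],"slide": [-0.056,-0.0015,0.1937],"claw": -1},
    {"rot": [0,0,-0.006],"slide": [-0.056,-0.0015,0.1937],"claw": -1},
    {"rot": [0,0,-0.006],"slide": [-0.056,-0.0015,0.1937],"claw": -1}
  ]
}}

```text
clock: 5.78
position: [0.5258, 0.1789, 0.0627]
eef_rot: [[0.955, -0.02, 0.297], [-0.019, -1.0, -0.007], [0.297, 0.001, -0.955]]
wrist_force: [-1.0, -0.9, -1.8]
opening: 0.036
gripper_force: 30.0
```

```bash
python3 -c "
from m import *
for x in(-.046,-.038,-.034,-.030,-.028): p,R=hook(x,-.002,17.2);go(p,R)
s=get_state();print(s['position'],s['wrist_force'])"
```

```text
slide [-0.0014  0.003   0.0016] rot [ 0.0005 -0.0012  0.0007]
slide [0.0177 0.003  0.0075] rot [ 0.0005 -0.0012  0.0007]
slide [0.0273 0.003  0.0105] rot [ 0.0005 -0.0012  0.0007]
slide [0.0368 0.003  0.0134] rot [ 0.0005 -0.0012  0.0007]
slide [0.0416 0.003  0.0149] rot [ 0.0005 -0.0012  0.0007]
[0.52575068 0.17893164 0.06270204] [-0.95453882 -0.87296381 -1.8350692 ]
```

Request:
{"name": "apply_moves", "arguments": {
  "targets": [
    {"rot": [0,0,0],"slide": [0.009,0,0.0035],"claw": -1},
    {"rot": [0,0,0],"slide": [0.0177,0,0.0065],"claw": -1},
    {"rot": [0,0,0],"slide": [0.0225,0,0.008],"claw": -1},
    {"rot": [0,0,0],"slide": [0.0273,0,0.0095],"claw": -1},
    {"rot": [0,0,0],"slide": [0.0273,0,0.0095],"claw": -1},
    {"rot": [0,0,0],"slide": [0.0273,0,0.0095],"claw": -1}
  ]
}}

```text
clock: 6.52
position: [0.5366, 0.1785, 0.0611]
eef_rot: [[0.955, -0.02, 0.295], [-0.019, -1.0, -0.008], [0.295, 0.002, -0.955]]
wrist_force: [-0.5, 0.6, -1.5]
opening: 0.0361
gripper_force: 30.0
```

Request:
{"name": "apply_moves", "arguments": {
  "targets": [
    {"rot": [0,0,0],"slide": [0.005,0,0.0015],"claw": -1},
    {"rot": [0,0,0],"slide": [0.0095,0,0.003],"claw": -1},
    {"rot": [0,0,0],"slide": [0.0095,0,0.003],"claw": -1},
    {"rot": [0,0,0],"slide": [0.0095,0,0.003],"claw": -1}
  ]
}}

```text
clock: 7.02
position: [0.5406, 0.1784, 0.0611]
eef_rot: [[0.955, -0.02, 0.295], [-0.019, -1.0, -0.008], [0.295, 0.002, -0.955]]
wrist_force: [0.0, -0.1, -2.3]
opening: 0.0361
gripper_force: 30.0
```

```bash
python3 -c "
from m import *
for x in(-.030,-.028): p,R=hook(x,-.002,17.2);print(p);go(p,R)
s=get_state();print(s['position'],s['wrist_force'],s['torque'])"
```

```text
[0.54138901 0.17741079 0.06194155]
slide [ 0.0025  0.0023 -0.0015] rot [0.0013 0.0004 0.0012]
[0.54338858 0.17736891 0.06194155]
slide [0.0072 0.0023 0.    ] rot [0.0013 0.0004 0.0012]
[0.54064027 0.17835898 0.0610906 ] [ 2.23402934e-03 -5.82257455e-02 -2.25822110e+00] [ 0.06805819  0.55791938 -0.01732837]
```

Request:
{"name": "apply_moves", "arguments": {
  "targets": [
    {"rot": [0,0,0],"slide": [0.0035,0,-0.001],"claw": -1},
    {"rot": [0,0,0],"slide": [0.006,0,-0.0005],"claw": -1},
    {"rot": [0,0,0],"slide": [0.0075,0,0],"claw": -1},
    {"rot": [0,0,0],"slide": [0.0075,0,0],"claw": -1}
  ]
}}

```text
clock: 7.52
position: [0.5436, 0.1784, 0.062]
eef_rot: [[0.955, -0.02, 0.295], [-0.019, -1.0, -0.007], [0.295, 0.002, -0.955]]
wrist_force: [0.3, 0.7, -2.1]
opening: 0.0356
gripper_force: 30.0
```

Request:
{"name": "apply_moves", "arguments": {
  "targets": [
    {"rot": [0,0,0],"slide": [0.0025,0,0.001],"claw": -1},
    {"rot": [0,0,0],"slide": [0.005,0,0.0015],"claw": -1},
    {"rot": [0,0,0],"slide": [0.005,0,0.0015],"claw": -1}
  ]
}}

```text
clock: 7.9
position: [0.5448, 0.1783, 0.0616]
eef_rot: [[0.956, -0.02, 0.294], [-0.018, -1.0, -0.008], [0.294, 0.002, -0.956]]
wrist_force: [-4.7, 0.2, -1.4]
opening: 0.0357
gripper_force: 30.0
```

```bash
python3 -c "
from m import *
for a in((-.0285,-.0025,17),(-.029,-.0035,14.5),(-.029,-.0045,12.5)): p,R=hook(*a);print(p);go(p,R)
s=get_state();print(s['position'],s['wrist_force'],s['torque'])"
```

```text
[0.54297218 0.17737763 0.06140515]
slide [-0.0046  0.0023 -0.0008] rot [ 0.0016 -0.0018  0.0017]
[0.54350482 0.17736647 0.05992578]
slide [-0.0044  0.0023  0.0031] rot [ 0.0017 -0.0435  0.0016]
[0.54431519 0.1773495  0.05851013]
slide [-0.0035  0.0023  0.0071] rot [ 0.0017 -0.0768  0.0016]
[0.5448317  0.17826076 0.06162502] [-4.71760232  0.17006068 -1.35384576] [0.17998791 1.5621622  0.02129018]
```

Request:
{"name": "apply_moves", "arguments": {
  "targets": [
    {"rot": [0,0,0],"slide": [-0.005,0,-0.001],"claw": -1},
    {"rot": [0,-0.02,0],"slide": [-0.0047,0,0.001],"claw": -1},
    {"rot": [0,-0.0435,0],"slide": [-0.0045,0,0.003],"claw": -1},
    {"rot": [0,-0.06,0],"slide": [-0.004,0,0.005],"claw": -1},
    {"rot": [0,-0.0768,0],"slide": [-0.0036,0,0.007],"claw": -1},
    {"rot": [0,-0.0768,0],"slide": [-0.0036,0,0.007],"claw": -1}
  ]
}}

```text
clock: 8.65
position: [0.5456, 0.1781, 0.0589]
eef_rot: [[0.976, -0.021, 0.218], [-0.02, -1.0, -0.006], [0.218, 0.001, -0.976]]
wrist_force: [-0.2, -0.2, -1.4]
opening: 0.0357
gripper_force: 30.0
```

```bash
python3 -c "
from m import *
import cv2
s=get_state();print(s['position'],s['wrist_force'],s['torque'])
S,ds=camera('scene');cv2.imwrite('pics/s3.png',cv2.resize(S[130:280,230:430,::-1],(800,600),interpolation=cv2.INTER_CUBIC))"
```

```text
[0.54556233 0.17813237 0.05893008] [-0.23211871 -0.15340171 -1.43137488] [0.01293642 0.39177636 0.06196602]
```

View pics/s3.png

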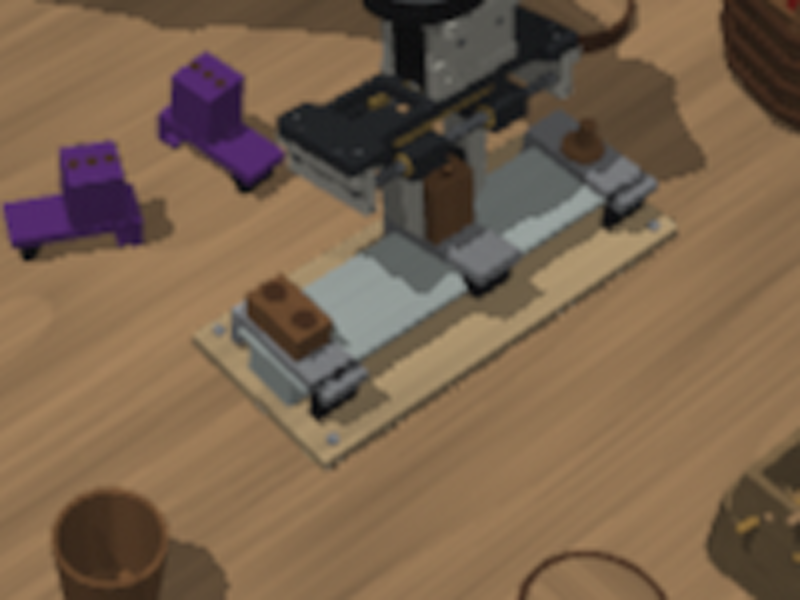

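The scene crop shows the lip hooked on the near edge and the black clip resting at the far edge, at (485,280). I'll release, back out and go above the foot strip.

Request:
{"name": "apply_moves", "arguments": {
  "targets": [
    {"rot": [0,0,0],"slide": [0,0,0],"claw": 1},
    {"rot": [0,0,0],"slide": [0,0,0],"claw": 1},
    {"rot": [0,0,0],"slide": [0,0,0],"claw": 1},
    {"rot": [0,0,0],"slide": [0,0,-0.06],"claw": 1},
    {"rot": [0,0,0],"slide": [0,0,-0.16],"claw": 1},
    {"rot": [0,0,0],"slide": [0,0,-0.26],"claw": 1},
    {"rot": [0,0,0],"slide": [0,0,-0.26],"claw": -1},
    {"rot": [0,0,0],"slide": [0,0,-0.26],"claw": -1}
  ]
}}

```text
clock: 9.7
position: [0.5223, 0.1787, 0.1602]
eef_rot: [[0.976, -0.02, 0.218], [-0.019, -1.0, -0.006], [0.218, 0.002, -0.976]]
wrist_force: [-0.6, 0.2, -0.7]
opening: 0.0761
gripper_force: 0.0
```

```bash
python3 - <<'E'
from m import *
from h import *
s=get_state();print(s['clock'],s['position'],s['wrist_force'])
go([.5955,.1775,.13],down(RY))
import cv2
for c in ['top']:
    P,d=camera(c);m=camera_model(c);W=cloud(d,m['intrinsics'],np.array(m['R']),np.array(m['t']))
    A=box(W,[.5,.16,.03],[.65,.195,.12])
    for x in np.arange(.52,.64,.01):
        q=A[abs(A[:,0]-x)<.005]
        if len(q):print(x.round(3),np.median(q[:,2]).round(4),len(q))
m=camera_model('wrist');P,d=camera('wrist');cv2.imwrite('pics/w3.png',P[:,:,::-1])
E
```

```text
9.7 [0.52234449 0.17865456 0.16017767] [-0.57771018  0.22515143 -0.73966013]
slide [ 0.1621 -0.001   0.1135] rot [ 0.0018 -0.2097  0.0008]
0.52 0.092 1
0.53 0.0981 3
0.54 0.098 12
0.55 0.0987 23
0.57 0.0564 8
0.59 0.0627 45
0.6 0.0636 44
```

View pics/w3.png

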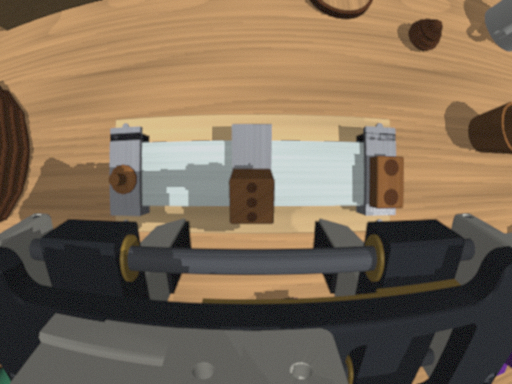

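The wrist view shows the block resting tilted on the rail at (252,175), hooked and squared, with its plate over the far edge. The depth profile matches a tilt of about 0.2 rad. Next I press.

Request:
{"name": "apply_moves", "arguments": {
  "targets": [
    {"rot": [0,0,0],"slide": [0.08,0,0],"claw": -1},
    {"rot": [0,-0.1,0],"slide": [0.162,0,0.05],"claw": -1},
    {"rot": [0,-0.2097,0],"slide": [0.1621,0,0.1135],"claw": -1},
    {"rot": [0,-0.2097,0],"slide": [0.1621,0,0.1135],"claw": -1},
    {"rot": [0,-0.2097,0],"slide": [0.1621,0,0.1135],"claw": -1},
    {"rot": [0,-0.2097,0],"slide": [0.1621,0,0.1135],"claw": -1},
    {"rot": [0,-0.2097,0],"slide": [0.1621,0,0.1135],"claw": -1}
  ]
}}

```text
clock: 10.68
position: [0.5952, 0.1779, 0.1315]
eef_rot: [[1.0, -0.019, 0.002], [-0.019, -1.0, -0.001], [0.002, 0.001, -1.0]]
wrist_force: [0.4, -0.2, 0.5]
opening: 0.0015
gripper_force: 0.0
```

```bash
python3 -c "
from m import *
for z in(.066,.056,.048):go([.5955,.1775,z],down(RY))
s=get_state();print(s['position'],s['wrist_force'],s['opening'])"
```

```text
slide [0.0004 0.0008 0.1637] rot [ 0.0014 -0.0019  0.0018]
slide [0.0004 0.0007 0.1887] rot [ 0.0014 -0.0019  0.0018]
slide [0.0003 0.0007 0.2087] rot [ 0.0014 -0.0019  0.0018]
[0.59521107 0.17791328 0.13148377] [ 0.38843202 -0.19768965  0.45439943] 0.0015449023119863867
```

Request:
{"name": "apply_moves", "arguments": {
  "targets": [
    {"rot": [0,0,0],"slide": [0,0,0.09],"claw": -1},
    {"rot": [0,0,0],"slide": [0,0,0.15],"claw": -1},
    {"rot": [0,0,0],"slide": [0,0,0.164],"claw": -1},
    {"rot": [0,0,0],"slide": [0,0,0.172],"claw": -1},
    {"rot": [0,0,0],"slide": [0,0,0.18],"claw": -1},
    {"rot": [0,0,0],"slide": [0,0,0.188],"claw": -1},
    {"rot": [0,0,0],"slide": [0,0,0.188],"claw": -1}
  ]
}}

```text
clock: 11.55
position: [0.5974, 0.1777, 0.0564]
eef_rot: [[1.0, -0.02, 0.004], [-0.02, -1.0, -0.001], [0.004, 0.001, -1.0]]
wrist_force: [1.7, -0.9, 8.7]
opening: 0.0005
gripper_force: 4.0
```

Request:
{"name": "apply_moves", "arguments": {
  "targets": [
    {"rot": [0,0,0],"slide": [0,0,0.006],"claw": -1},
    {"rot": [0,0,0],"slide": [0,0,0.012],"claw": -1},
    {"rot": [0,0,0],"slide": [0,0,0.018],"claw": -1},
    {"rot": [0,0,0],"slide": [0,0,0.018],"claw": -1}
  ]
}}

```text
clock: 12.05
position: [0.5955, 0.1773, 0.0484]
eef_rot: [[1.0, -0.02, -0.0], [-0.02, -1.0, -0.002], [-0.0, 0.002, -1.0]]
wrist_force: [-2.2, -0.7, 8.9]
opening: 0.0001
gripper_force: 4.3
```

Request:
{"name": "apply_moves", "arguments": {
  "targets": [
    {"rot": [0,0,0],"slide": [0,0,0.003],"claw": -1},
    {"rot": [0,0,0],"slide": [0,0,0.006],"claw": -1},
    {"rot": [0,0,0],"slide": [0,0,0.006],"claw": -1}
  ]
}}

```text
clock: 12.42
position: [0.5959, 0.1774, 0.048]
eef_rot: [[1.0, -0.02, 0.001], [-0.02, -1.0, -0.002], [0.001, 0.002, -1.0]]
wrist_force: [-7.5, -4.0, 28.1]
opening: 0.0001
gripper_force: 13.9
```

The plate stops hard at z = 0.048 under 28 N, which is the home height. I'll retreat and check.

Request:
{"name": "apply_moves", "arguments": {
  "targets": [
    {"rot": [0,0,0],"slide": [0,0,-0.05],"claw": -1},
    {"rot": [0,0,0],"slide": [0,0,-0.2],"claw": -1},
    {"rot": [0,0,0],"slide": [0,0,-0.35],"claw": -1},
    {"rot": [0,0,0],"slide": [-0.2,0,-0.45],"claw": -1},
    {"rot": [0,0,0],"slide": [-0.35,0,-0.45],"claw": -1},
    {"rot": [0,0,0],"slide": [-0.45,0,-0.45],"claw": -1},
    {"rot": [0,0,0],"slide": [-0.45,0,-0.45],"claw": -1},
    {"rot": [0,0,0],"slide": [-0.45,0,-0.45],"claw": -1}
  ]
}}

```text
clock: 13.42
position: [0.4161, 0.181, 0.2256]
eef_rot: [[1.0, -0.02, 0.001], [-0.02, -1.0, -0.002], [0.001, 0.002, -1.0]]
wrist_force: [0.3, -0.0, -1.2]
opening: 0.0004
gripper_force: 0.0
```

```bash
python3 - <<'E'
from m import *
from h import *
s=get_state();print(s['clock'],s['position'],s['wrist_force'])
P,d=camera('top');m=camera_model('top');W=cloud(d,m['intrinsics'],np.array(m['R']),np.array(m['t']))
A=box(W,[.5,.163,.03],[.65,.192,.12])
for x in np.arange(.53,.62,.01):
    q=A[abs(A[:,0]-x)<.005]
    if len(q):print(x.round(3),np.median(q[:,2]).round(4),len(q))
print(rect(box(W,[.5,.14,.085],[.6,.22,.11])))
S,ds=camera('scene');cv2.imwrite('pics/s4.png',cv2.resize(S[130:280,230:430,::-1],(800,600),interpolation=cv2.INTER_CUBIC))
E
```

```text
13.425 [0.4160584  0.18103956 0.22559744] [ 0.34436385 -0.03745135 -1.15598415]
0.53 0.0719 92
0.54 0.0929 50
0.55 0.0927 45
0.56 0.0928 42
0.57 0.0921 14
0.58 0.0484 25
0.59 0.0479 37
0.6 0.0473 42
0.61 0.048 12
(array([548.7, 179.6]), array([38.5, 35.5]), 1.7, 223, np.float64(0.0926))
```

View pics/s4.png

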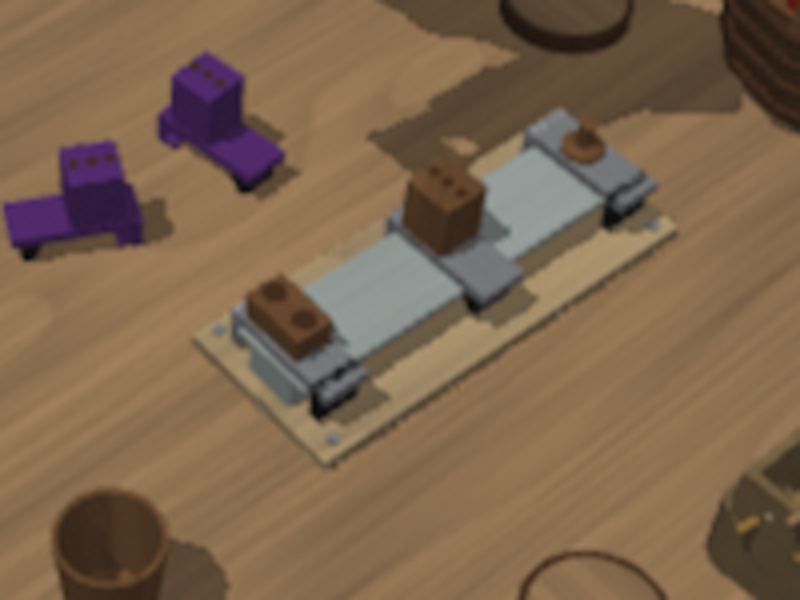

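The scene crop shows the block level on the rail at (445,205), with its plate flat to the far edge at (490,280). The top at 0.093 and plate at 0.048 match the fully mounted heights.

```bash
python3 -c "
from cell import *
print(close_job())"
```

```text
the job is handed in; nothing more can be done
None
```

The short three-hole block is mounted on the rail between the two holders: hooked, pressed home under 28 N, level and released. I handed the job in at about 13.5 s of the 43 s allowed. The clip itself was not visible after pressing, so I judged it snapped because the block stayed level at the mounted height once let go.

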